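# Lift a greased bushing out of its case with tongs

### The job

Swing the hasp on the front of the black tool case off its catch so that the sprung lid comes up, then take the tongs, close them on the bronze bushing in the case and lift it straight out, without the gripper itself ever touching the greased bushing. Leave the other two bushings in the case and the other things on the bench where they are. Finish while still holding the tongs with the bushing in them, still, at least 5 cm clear above the rim of the case's lower shell.

Things in the scene. Friction and masses are not known exactly. Their poses are not given: they have to be found in the camera images.
- case: black tool case fixed to the bench. Lower shell 160 (x) x 280 (y) x 55 mm high, walls 6 mm, filled with firm grey foam whose top lies 53 mm above the bench. Closed with its lid it stands 95 mm high. Origin: centre of the underside; its front (with the hasp) faces its own -x, the lid is hinged along its +x edge; z up.
- lid (a joint): the case's lid, a black shell 40 mm deep hinged along the far (+x) top edge of the lower shell. 0 shut, 1.95 rad fully open (leaning back away from the front). A weak spring (under 1 N at the front edge) opens it by itself within 1 to 4 s once the hasp is off and nothing is in its way, and keeps it open. A brass stud 12 mm wide on its front sticks out 10 mm through the hasp: the catch.
- hasp (a joint): steel hasp on the middle of the case's front: a slotted strap, upright when fastened (0, over the stud), that swings out and down away from the case front about a level hinge. It frees the stud beyond about 0.35 rad, and let go beyond about 0.6 rad it drops by itself to its stop at 1.75 rad; it moves with under 1 N at the tab.
- hasp_hinge (a point): point on the hasp's hinge axis, 7 mm in front of the case front, 45 mm above the bench; axes as the case's; the hinge runs along the case's y
- hasp_tab (a point): centre of the red block at the free end of the hasp, 24 mm wide along the case's y, 16 x 14 mm the other ways. With the hasp fastened it is 24 mm in front of the hinge and 38 mm above it (31 mm in front of the case front, 83 mm above the bench). It turns with the hasp.
- tongs: spring tongs lying on edge on the bench, 221 mm long, 125 g: two upright steel strips 26 mm high, joined at a round head, spreading in the level plane; blue grip pads outside, black rubber pads inside the tips. Origin: on the head's axis, at the underside; +x from the head to the tips along the centre line of the open tongs, z up.
- tongs_grip (a point): middle between the two blue grip pads, 100 mm from the head's axis, 13 mm above the underside; axes as the tongs'. The pads are 40 mm long and measure 54 mm over their outsides when open, about 39 mm when the tips hold the bushing. Held at about 50 mm, the tongs stay nearly open and are carried by their own spring's push.
- tongs_tip (a point): middle between the rubber tip pads, 203 mm from the head's axis (103 mm beyond tongs_grip), 13 mm above the underside; axes as the tongs'. The pads are 36 mm long; the open gap is about 60 mm, 80 mm over the outsides.
- jaw (a joint): closing angle of the tongs: 0 open, about 0.14 rad closed on the bushing, 0.28 tips together. Squeezing the grip pads closes it against a spring: about 3 N to begin, 7 N at the bushing's width; each tip moves twice as far as its grip pad.
- bronze_bushing: brass-coloured bushing, upright cylinder 32 mm in diameter and 30 mm high, about 70 g, standing on the foam in the case; under the closed lid at the start. Origin: centre of the underside (53 mm above the bench at the start).
- steel_bushing: silver-coloured bushing of the same size in the case, to be left; origin: centre of the underside. The three stand in a row along the case's y, at least 60 mm between centres; which stands where varies.
- black_bushing: black bushing of the same size in the case, to be left; origin: centre of the underside
- blue_bottle: blue bottle 68 mm across, 190 mm tall, standing on the bench, to be left; origin: centre of the underside
- grease_can: green can 80 mm across, 90 mm tall, to be left; origin: centre of the underside
- screwdriver: screwdriver with an orange handle lying on the bench, to be left; origin: its middle, underside; handle towards its -x
- wrench: steel wrench lying on the bench, to be left; origin: its middle, underside
Mind the look-alikes: they are no part of the job. There is more than one size of the tongs; the job needs the largest.

How it is judged:
On the way, in this order (a step that is already met when the one before it is completed fails the run):
1. the hasp is off its catch and the lid has come up (value of joint hasp above 0.6 rad and value of joint lid above 1.2 rad), for 0.1 s.
2. the tongs are gripped and lifted off the bench (contact force between the fingers and tongs above 1 N and height (world z) of tongs above 0.03 m), for 0.2 s.
3. the tongs are closed on the bronze bushing and lift it off the foam (contact force between bronze_bushing and tongs above 1 N and contact force between bronze_bushing and case below 0.1 N and height (world z) of bronze_bushing above 0.06 m), for 0.2 s.
At the end, for the whole second after the job is handed in: Gripper holds the tongs (over 3 N), tongs hold the bronze bushing (over 1 N), still (under 5 cm/s), its underside over 100 mm above the bench; fingers and case do not touch it; tongs off the case and over 50 mm above the bench; hasp over 0.6 rad, lid over 1.2 rad (all of step 1 and height (world z) of bronze_bushing above 0.1 m and contact force between bronze_bushing and tongs above 1 N and contact force between the fingers and tongs above 3 N and contact force between bronze_bushing and the fingers below 0.1 N and contact force between each of bronze_bushing, tongs and case below 0.1 N and height (world z) of tongs above 0.05 m and linear speed of bronze_bushing below 0.05 m/s); the arm keeps its last pose, push and grip.
It fails at once if the gripper or arm touches the bronze bushing (contact force between any of the fingers, the arm and bronze_bushing above 0.3 N).
It fails at once if another bushing in the case is displaced by more than 25 mm (distance of any of steel_bushing, black_bushing from where it was at the start of the episode above 0.025 m).
It fails at once if a bystander on the bench is displaced by more than 40 mm (distance of any of blue_bottle, grease_can, screwdriver, wrench from where it was at the start of the episode above 0.04 m).
It also fails if it takes over 51 s, if anything falls off the work surface, if the arm or the gripper's body presses on something with over 40 N, if the wrist force passes 120 N, or if a joint passes its speed limit or range.

### The arm

A 6-joint arm with a two-finger parallel gripper is mounted at the origin on the work surface. World frame = base frame: x ahead of the robot, y to its left, z up, the work surface at z = 0. Lengths are in m, angles in rad, forces in N, time in s.
With the tool pointing down it reaches from about 0.35 to 0.975 m from the base axis. Payload 4.9 kg.
Tool frame: the origin (TCP) lies midway between the tips of the shut fingers; the grasp point (between the pads) lies manip.tcp_to_grasp behind it (manip.tcp_to_grasp is the distance from the TCP to the grasp point, in m); z points along the fingers, y is the line along which they close (so a half turn about z gives the same grasp; the last joint's range is limited). The gripper opens to 85 mm and grips with 20 to 120 N. Pads are 22 mm wide; open, the fingers measure 114 mm over their backs; the gripper's body (76 mm by 85 mm) begins 54 mm behind the grasp point. The pads swing forward as they close: fully open they stand 13 mm farther back than shut.
Start: joints at [1.108, 0.053, 1.613, -0, 1.476, -0.119], TCP at [0.211, 0.588, 0.231] pointing down, gripper open.
Joint ranges: [-3.01, 3.01], [-1.01, 2.22], [0.06, 2.58], [-1.02, 4.17], [0.09, 2.62], [-3.14, 3.14]. Speed limits (rad/s): [2.57, 2.57, 3.14, 3.14, 3.14, 3.14].

### API

Orientations are given as a unit quaternion [w, x, y, z].
In Python, from plant import manip, grab_frame, calibration, job_done gives the robot as it stands.
- The arm moves only by the tool send_rows, never from a script. Its argument "rows" is a list of rows, each an object of numbers: "x", "y", "z": the shift along the tool's x, y, z normalised to -1 to 1, where 1 is 15 cm; "wx", "wy", "wz": the turn, a rotation vector about the tool's x, y, z normalised to -1 to 1, where 1 is pi/4 rad; "hand": the opening, from -1 (shut) to 1 (fully open). In form: [{"x": .., "y": .., "z": .., "wx": .., "wy": .., "wz": .., "hand": ..}, ...]. A call has exactly 10 rows; each row shifts and turns the commanded pose from where the row before left it, along the tool's axes as they then stand; what a row does not reach is not made up. A row lasts 1/12 s, in which the tool goes at most 41.7 mm and 7.16 degrees, less where a joint would pass 70% of its speed; a pose out of reach is approached as far as the arm can. A call with a number of a shift or a turn outside -1 to 1 is refused whole. A call with a gripper value outside its range is refused whole. The fingers move at their own pace and stop on an object; the grip force is fixed at half the most. Time passes only in rows, so rows that do not move let the fingers close, or fill a call up. It gives the time, the measured TCP pose, the force, the opening and the grip force at its end, in the units of the state.
- manip.state(): the state, without advancing time (a new reading comes with each control period).
- grab_frame(name): name is "scene" or "top" or "wrist"; returns the picture (384x512x3 uint8, blue, green, red); there is no depth.
- calibration(name): a dict with "camera_matrix" (3x3 intrinsics, pixels), "R" (3x3) and "t" (3): a world point X has camera coordinates R X + t. Camera axes: x right, y down, z forward; pixel columns grow to the right and rows downward; lengths in m; the calibration is good to about 2 mm. The wrist camera is an equidistant fisheye: a pixel r from the principal point sees the ray r / f radians off the axis. A picture is of the moment at which its call begins: read the wrist's pose just before it. calibration takes no time and is no camera call; for the wrist camera it gives the pose at the moment of the call.
- job_done(): hands the job in; it is judged then, once.
The state is a dict: "time": time; "joint_pos": joint angles; "joint_vel": joint speeds; "joint_efforts": joint torques, N m; "tool_pos": TCP position; "tool_rot": TCP orientation; "contact_force": force on the tool from outside, world axes, zero at the start; "ft_torque": the same for the moment, N m; "gripper_width": opening from 0.0 (shut) to 1.0 (fully open); "grasp_force": force on a finger pad.
Only numpy, scipy, OpenCV 4.12 (cv2) and the standard library are available. Lean on these libraries where they do the work, as an engineer would, in place of code of your own. Each camera call takes 0.05 s, during which the arm holds its last target. There are 200 camera calls.

## Working session

There is one attempt and no reset: what is moved stays moved. The work goes in short steps, Python scripts to look and compute and a tool call to move; the robot and the scene stay as the last step left them, time stands still between calls to the robot, and variables do not carry over. Pictures are saved under pics/ and viewed, at most 10 in all, crops included, and the job is handed in when it is done.

Besides the shell and the picture viewer there is one more tool, called after "Request:" by a JSON object that holds its "fn" and its "kwargs". send_rows: Moves the arm, as the interface text tells. Scaled input: -1 to 1 covers 15 cm each way for a shift and pi/4 rad each way for a turn. Its arguments: {"type":"object","properties":{"rows":{"type":"array","items":{"type":"object","properties":{"x":{"type":"number","minimum":-1,"maximum":1},"y":{"type":"number","minimum":-1,"maximum":1},"z":{"type":"number","minimum":-1,"maximum":1},"wx":{"type":"number","minimum":-1,"maximum":1},"wy":{"type":"number","minimum":-1,"maximum":1},"wz":{"type":"number","minimum":-1,"maximum":1},"hand":{"type":"number"}}}}},"required":["rows"]}

```bash
ls; mkdir -p pics; python3 - <<'E'
from plant import manip, grab_frame, calibration
import cv2, numpy as np
s=manip.state(); print(s['tool_pos'],s['tool_rot'],s['gripper_width'],manip.tcp_to_grasp)
for n in ['scene','top']:
    im=grab_frame(n); cv2.imwrite(f'pics/{n}0.png',im)
    c=calibration(n); print(n,c)
a=cv2.imread('pics/scene0.png');b=cv2.imread('pics/top0.png')
E
```

```text
pics
[0.21033767 0.58787035 0.23004501] [-3.26352856e-04  1.71009469e-01  9.85268824e-01 -9.99798971e-04] 1.0006451032362818 0.0187
scene {'camera_matrix': array([[470.1202076 ,   0.        , 260.45994996],
       [  0.        , 470.1202076 , 189.3274312 ],
       [  0.        ,   0.        ,   1.        ]]), 'R': array([[ 0.88655986,  0.46246323, -0.01180587],
       [ 0.31492909, -0.62203153, -0.71686571],
       [-0.33886765,  0.63182635, -0.69711131]]), 't': array([-0.38127631, -0.10482116,  1.78929181])}
top {'camera_matrix': array([[382.31754351,   0.        , 250.37629497],
       [  0.        , 382.31754351, 189.14764455],
       [  0.        ,   0.        ,   1.        ]]), 'R': array([[ 0.00584378, -0.99990605,  0.01239939],
       [-0.98611393, -0.00782025, -0.165886  ],
       [ 0.16596739, -0.01125781, -0.98606698]]), 't': array([-0.05884392,  0.48595797,  1.16233709])}
```

View pics/top0.png

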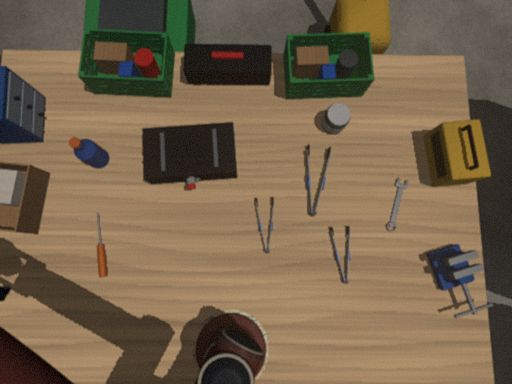

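View pics/scene0.png

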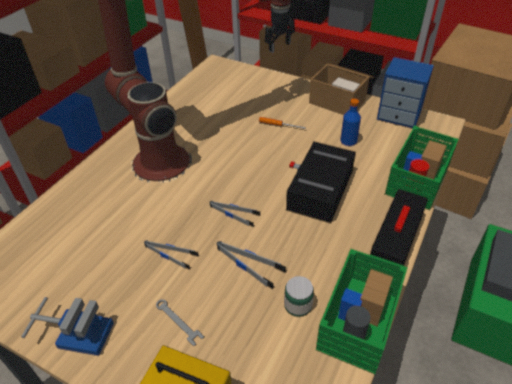

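Top view: the case is at about (190,152), with the red hasp tab at (191,183). There are three tongs: A with its head at (312,213), B at (267,252) and C at (345,282). A looks longest, about 65 px against about 55 px for the others. I'll measure the lengths and confirm in a crop.

```bash
cat > h.py <<'E'
import cv2, numpy as np
from plant import manip, grab_frame, calibration
def ray(n,p,c=None):
    c=c or calibration(n); K=c['camera_matrix']
    if n=='wrist':
        u=np.array([(p[0]-K[0,2]),(p[1]-K[1,2])]); r=np.hypot(*u); th=r/K[0,0]
        d=np.array([*(u/max(r,1e-9)*np.sin(th)),np.cos(th)])
    else: d=np.linalg.inv(K)@[p[0],p[1],1]
    return -c['R'].T@c['t'], c['R'].T@d
def onz(n,p,z,c=None):
    o,d=ray(n,p,c); return o+d*(z-o[2])/d[2]
def proj(n,X,c=None):
    c=c or calibration(n); q=c['R']@np.asarray(X)+c['t']; K=c['camera_matrix']
    if n=='wrist':
        r=np.hypot(q[0],q[1]); th=np.arctan2(r,q[2]); return K[:2,2]+K[0,0]*th*q[:2]/r
    return (K@q)[:2]/q[2]
def tri(p,q):
    (o1,d1),(o2,d2)=ray('top',p),ray('scene',q)
    A=np.c_[d1,-d2]; s=np.linalg.lstsq(A,o2-o1,rcond=None)[0]
    a,b=o1+s[0]*d1,o2+s[1]*d2; return (a+b)/2,np.linalg.norm(a-b)
E
python3 - <<'E'
from h import *
t=cv2.imread('pics/top0.png')
cv2.imwrite('pics/crop1.png',cv2.resize(t[118:290,140:360],None,fx=3.4,fy=3.4,interpolation=cv2.INTER_CUBIC))
for k,(h,a,b) in dict(A=((312,213),(307,147),(328,150)),B=((267,251),(256,199),(271,199)),C=((345,281),(331,229),(348,228))).items():
    H,P,Q=[onz('top',p,.026)for p in(h,a,b)]; print(k,H.round(3),P.round(3),Q.round(3),np.linalg.norm((P+Q)/2-H))
for n in('top','scene'):
    im=cv2.imread(f'pics/{n}0.png'); hsv=cv2.cvtColor(im,cv2.COLOR_BGR2HSV)
    m=((hsv[...,0]<8)|(hsv[...,0]>172))&(hsv[...,1]>140)&(hsv[...,2]>70)
    N,_,st,ce=cv2.connectedComponentsWithStats(m.astype('uint8'))
    print(n,[(ce[i].round(1),st[i,4]) for i in range(1,N) if 5<st[i,4]<200])
for p in((142,128),(235,123),(237,177),(147,183)): print(onz('top',p,.095).round(3))
E
```

```text
A [ 0.414 -0.251  0.026] [ 0.629 -0.239  0.026] [ 0.62  -0.307  0.026] 0.2118635487165368
B [ 0.295 -0.108  0.026] [ 0.457 -0.074  0.026] [ 0.458 -0.121  0.026] 0.16326796652824196
C [ 0.205 -0.348  0.026] [ 0.364 -0.31   0.026] [ 0.367 -0.363  0.026] 0.16113258828981455
top [(array([190.6, 185.9]), np.int32(39))]
scene [(array([6.4, 3.1]), np.int32(96)), (array([149.5,   6.5]), np.int32(158)), (array([430. ,  28.1]), np.int32(143)), (array([145.8,  31.2]), np.int32(170)), (array([257.6,  63.2]), np.int32(19)), (array([114.2,  82.4]), np.int32(24)), (array([107.2,  82.8]), np.int32(9)), (array([131.9,  82.8]), np.int32(28)), (array([122.4,  91.8]), np.int32(12)), (array([141.3, 111.3]), np.int32(6)), (array([139.8, 167.2]), np.int32(54)), (array([291.8, 163.7]), np.int32(21)), (array([170.8, 172.7]), np.int32(33)), (array([146.1, 173.4]), np.int32(13)), (array([152., 175.]), np.int32(6)), (array([  4.5, 218.1]), np.int32(88))]
[0.665 0.28  0.095]
[ 0.684 -0.006  0.095]
[ 0.514 -0.014  0.095]
[0.494 0.256 0.095]
```

View pics/crop1.png

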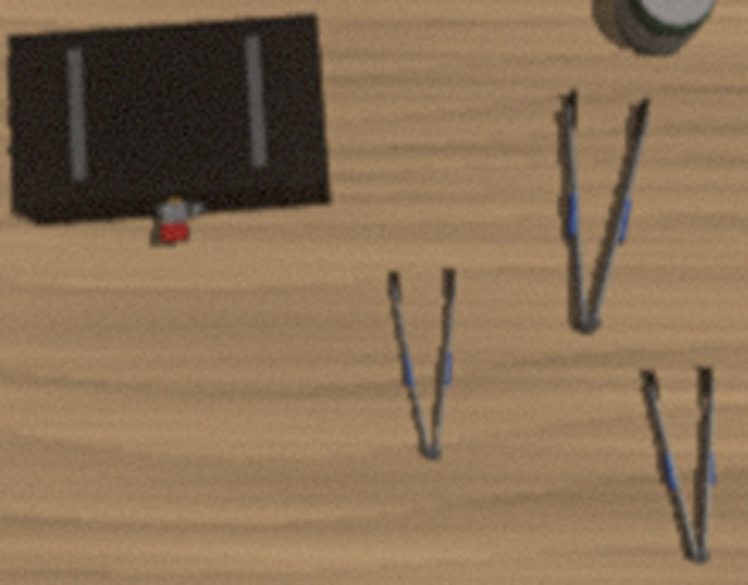

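A measures 0.212 m from head to tip and B and C about 0.162 m. The crop confirms A (head at crop (585,325), tips at (570,95) and (642,103)) is the largest, so A is the tongs to use. Next I'll locate the tab and the case.

```bash
python3 - <<'E'
from h import *
print('tab',tri((190.6,185),(291.8,163.7)), onz('top',(190.6,186),.087))
for n in('top','scene'):
    im=cv2.imread(f'pics/{n}0.png'); hsv=cv2.cvtColor(im,cv2.COLOR_BGR2HSV)
    x0,x1,y0,y1=(280,340,130,225) if n=='top' else (205,300,230,295)
    m=((hsv[...,0]>105)&(hsv[...,0]<128)&(hsv[...,1]>120)).astype('uint8'); 
    N,_,st,ce=cv2.connectedComponentsWithStats(m)
    print(n,[(ce[i].round(1),st[i,4]) for i in range(1,N) if st[i,4]>4 and x0<ce[i,0]<x1 and y0<ce[i,1]<y1])
# black case top blob in top view
im=cv2.imread('pics/top0.png'); m=(im.max(2)<62).astype('uint8'); m[:110]=0;m[200:]=0;m[:,:125]=0;m[:,250:]=0
m=cv2.morphologyEx(m,cv2.MORPH_CLOSE,np.ones((9,9)))
c=max(cv2.findContours(m,0,1)[0],key=cv2.contourArea); print(cv2.minAreaRect(c), cv2.approxPolyDP(c,4,True)[:,0].tolist())
R=manip.state(); 
E
```

```text
tab (array([0.48976619, 0.12588308, 0.08491039]), np.float64(0.0011781547261333243)) [0.48681875 0.12582384 0.087     ]
top [(array([308. , 178.5]), np.int32(6))]
scene [(array([240.5, 264.4]), np.int32(40))]
((188.29440307617188, 153.121826171875), (55.430206298828125, 92.05118560791016), 85.91438293457031) [[232, 123], [143, 129], [144, 179], [159, 183], [235, 177]]
```

Request:
{"fn": "send_rows", "kwargs": {"rows": [{"x":-0.196,"y":-0.163,"hand":-1},{"x":-0.196,"y":-0.163,"hand":-1},{"x":-0.196,"y":-0.163,"hand":-1},{"x":-0.196,"y":-0.163,"hand":-1},{"x":-0.196,"y":-0.163,"hand":-1},{"x":-0.196,"y":-0.163,"hand":-1},{"x":-0.196,"y":-0.163,"hand":-1},{"x":-0.196,"y":-0.163,"hand":-1},{"x":-0.196,"y":-0.163,"hand":-1},{"x":-0.196,"y":-0.163,"hand":-1}]}}

```text
invalid input at $.rows[0]: expected keys x, y, z, wx, wy, wz, hand
```

Request:
{"fn": "send_rows", "kwargs": {"rows": [{"x":-0.196,"y":-0.163,"hand":-1},{"x":-0.196,"y":-0.163,"hand":-1},{"x":-0.196,"y":-0.163,"hand":-1},{"x":-0.196,"y":-0.163,"hand":-1},{"hand":-1},{"wz":-0.111,"hand":-1},{"wz":-0.111,"hand":-1},{"wz":-0.111,"hand":-1},{"wz":-0.111,"hand":-1},{"hand":-1}]}}

```text
invalid input at $.rows[0]: expected keys x, y, z, wx, wy, wz, hand
```

```bash
python3 - <<'E'
from h import *
s=manip.state(); c=calibration('wrist'); im=grab_frame('wrist'); cv2.imwrite('pics/w0.png',im)
from scipy.spatial.transform import Rotation as R
print(s['time'],s['tool_pos'],R.from_quat(np.roll(s['tool_rot'],-1)).as_matrix().round(3),s['contact_force'])
hsv=cv2.cvtColor(im,cv2.COLOR_BGR2HSV)
m=((hsv[...,0]<8)|(hsv[...,0]>172))&(hsv[...,1]>140)&(hsv[...,2]>70)
N,_,st,ce=cv2.connectedComponentsWithStats(m.astype('uint8'))
for i in range(1,N):
    if st[i,4]>15: print(ce[i],st[i],onz('wrist',ce[i],.085,c))
E
```

```text
0.1 [0.21040823 0.58792377 0.23018372] [[-0.941  0.337 -0.001]
 [ 0.337  0.941 -0.002]
 [ 0.    -0.002 -1.   ]] [-0.06555156 -0.63884283 -0.39020635]
[481.11412757  88.40221402] [ 446    0   64  189 3794] [0.18581481 0.86890266 0.085     ]
```

All keys are needed in every row.

Request:
{"fn": "send_rows", "kwargs": {"rows": [{"x":-0.196,"y":-0.163,"z":0,"wx":0,"wy":0,"wz":0,"hand":-1},{"x":-0.196,"y":-0.163,"z":0,"wx":0,"wy":0,"wz":0,"hand":-1},{"x":-0.196,"y":-0.163,"z":0,"wx":0,"wy":0,"wz":0,"hand":-1},{"x":-0.196,"y":-0.163,"z":0,"wx":0,"wy":0,"wz":0,"hand":-1},{"x":-0.196,"y":-0.163,"z":0,"wx":0,"wy":0,"wz":0,"hand":-1},{"x":-0.196,"y":-0.163,"z":0,"wx":0,"wy":0,"wz":0,"hand":-1},{"x":-0.196,"y":-0.163,"z":0,"wx":0,"wy":0,"wz":0,"hand":-1},{"x":-0.196,"y":-0.163,"z":0,"wx":0,"wy":0,"wz":0,"hand":-1},{"x":-0.196,"y":-0.163,"z":0,"wx":0,"wy":0,"wz":0,"hand":-1},{"x":-0.196,"y":-0.163,"z":0,"wx":0,"wy":0,"wz":0,"hand":-1}]}}

```text
time: 0.98
tool_pos: [0.4054, 0.2574, 0.2312]
tool_rot: [0.0, 0.171, 0.985, 0.0]
contact_force: [1.3, 1.1, 0.8]
gripper_width: -0.0
grasp_force: 0.0
```

Request:
{"fn": "send_rows", "kwargs": {"rows": [{"x":-0.196,"y":-0.163,"z":0,"wx":0,"wy":0,"wz":0,"hand":-1},{"x":-0.196,"y":-0.163,"z":0,"wx":0,"wy":0,"wz":0,"hand":-1},{"x":-0.196,"y":-0.163,"z":0,"wx":0,"wy":0,"wz":0,"hand":-1},{"x":-0.196,"y":-0.163,"z":0,"wx":0,"wy":0,"wz":0,"hand":-1},{"x":0,"y":0,"z":0,"wx":0,"wy":0,"wz":-0.111,"hand":-1},{"x":0,"y":0,"z":0,"wx":0,"wy":0,"wz":-0.111,"hand":-1},{"x":0,"y":0,"z":0,"wx":0,"wy":0,"wz":-0.111,"hand":-1},{"x":0,"y":0,"z":0,"wx":0,"wy":0,"wz":-0.111,"hand":-1},{"x":0,"y":0,"z":0,"wx":0,"wy":0,"wz":0,"hand":-1},{"x":0,"y":0,"z":0,"wx":0,"wy":0,"wz":0,"hand":-1}]}}

```text
time: 1.82
tool_pos: [0.4826, 0.1274, 0.231]
tool_rot: [-0.0, -0.001, 1.0, -0.0]
contact_force: [0.5, 0.4, 0.4]
gripper_width: -0.002
grasp_force: 0.0
```

```bash
python3 - <<'E'
from h import *
s=manip.state(); c=calibration('wrist'); im=grab_frame('wrist'); cv2.imwrite('pics/w0.png',im)
from scipy.spatial.transform import Rotation as R
print(s['time'],s['tool_pos'],R.from_quat(np.roll(s['tool_rot'],-1)).as_matrix().round(3),s['contact_force'])
hsv=cv2.cvtColor(im,cv2.COLOR_BGR2HSV)
m=((hsv[...,0]<8)|(hsv[...,0]>172))&(hsv[...,1]>140)&(hsv[...,2]>70)
N,_,st,ce=cv2.connectedComponentsWithStats(m.astype('uint8'))
for i in range(1,N):
    if st[i,4]>15: print(ce[i],st[i],onz('wrist',ce[i],.085,c))
E
```

```text
1.8167 [0.48261044 0.12735292 0.2310272 ] [[-1.    -0.003 -0.   ]
 [-0.003  1.    -0.   ]
 [ 0.    -0.    -1.   ]] [0.45032605 0.43642278 0.44582287]
[256.3040201  187.49246231] [244 179  25  18 398] [0.48569507 0.12395564 0.085     ]
```

View pics/w0.png

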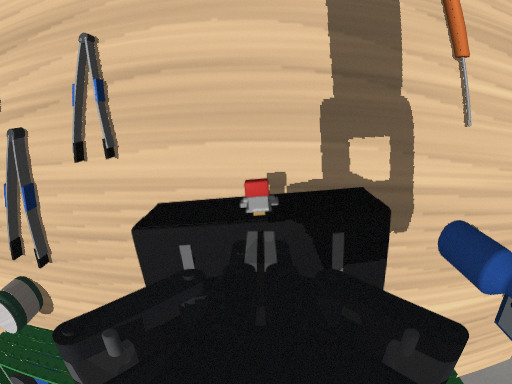

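The wrist view shows the red tab at (256,187), just ahead of the case front and under the fingers. Pushing it down and outward.

Request:
{"fn": "send_rows", "kwargs": {"rows": [{"x":0,"y":-0.01,"z":0.17,"wx":0,"wy":0,"wz":0,"hand":-1},{"x":0,"y":-0.01,"z":0.17,"wx":0,"wy":0,"wz":0,"hand":-1},{"x":0,"y":0,"z":0.17,"wx":0,"wy":0,"wz":0,"hand":-1},{"x":0,"y":0,"z":0.17,"wx":0,"wy":0,"wz":0,"hand":-1},{"x":0,"y":0,"z":0.15,"wx":0,"wy":0,"wz":0,"hand":-1},{"x":0.01,"y":0,"z":0.06,"wx":0,"wy":0,"wz":0,"hand":-1},{"x":0.02,"y":0,"z":0.06,"wx":0,"wy":0,"wz":0,"hand":-1},{"x":0.02,"y":0,"z":0.06,"wx":0,"wy":0,"wz":0,"hand":-1},{"x":0.03,"y":0,"z":0.06,"wx":0,"wy":0,"wz":0,"hand":-1},{"x":0.03,"y":0,"z":0.07,"wx":0,"wy":0,"wz":0,"hand":-1}]}}

```text
time: 2.7
tool_pos: [0.4559, 0.1232, 0.0609]
tool_rot: [-0.015, -0.003, 1.0, -0.002]
contact_force: [-35.6, -7.5, 12.7]
gripper_width: -0.0
grasp_force: 16.9
```

Request:
{"fn": "send_rows", "kwargs": {"rows": [{"x":0.1,"y":0,"z":0.02,"wx":0,"wy":0,"wz":0,"hand":-1},{"x":0.2,"y":0,"z":0,"wx":0,"wy":0,"wz":0,"hand":-1},{"x":0.2,"y":0,"z":-0.1,"wx":0,"wy":0,"wz":0,"hand":-1},{"x":0.2,"y":-0.1,"z":-0.2,"wx":0,"wy":0,"wz":0,"hand":1},{"x":0,"y":-0.2,"z":-0.2,"wx":0,"wy":0,"wz":0,"hand":1},{"x":0,"y":-0.25,"z":-0.2,"wx":0,"wy":0,"wz":0,"hand":1},{"x":0,"y":-0.25,"z":-0.2,"wx":0,"wy":0,"wz":0,"hand":1},{"x":0,"y":-0.25,"z":-0.2,"wx":0,"wy":0,"wz":0,"hand":1},{"x":0,"y":-0.25,"z":0,"wx":0,"wy":0,"wz":0,"hand":1},{"x":0,"y":-0.25,"z":0,"wx":0,"wy":0,"wz":0,"hand":1}]}}

```text
time: 3.53
tool_pos: [0.3659, -0.0943, 0.212]
tool_rot: [0.004, -0.002, 1.0, -0.002]
contact_force: [0.8, -0.4, -0.8]
gripper_width: 0.969
grasp_force: 0.0
```

Request:
{"fn": "send_rows", "kwargs": {"rows": [{"x":-0.08,"y":-0.2,"z":0,"wx":0,"wy":0,"wz":0.03,"hand":1},{"x":-0.08,"y":-0.2,"z":0,"wx":0,"wy":0,"wz":0.03,"hand":1},{"x":-0.08,"y":-0.1,"z":0,"wx":0,"wy":0,"wz":0.03,"hand":1},{"x":-0.08,"y":0,"z":0,"wx":0,"wy":0,"wz":0.03,"hand":1},{"x":-0.08,"y":0,"z":0,"wx":0,"wy":0,"wz":0,"hand":1},{"x":0,"y":0,"z":0,"wx":0,"wy":0,"wz":0,"hand":1},{"x":0,"y":0,"z":0,"wx":0,"wy":0,"wz":0,"hand":1},{"x":0,"y":0,"z":0,"wx":0,"wy":0,"wz":0,"hand":1},{"x":0,"y":0,"z":0,"wx":0,"wy":0,"wz":0,"hand":1},{"x":0,"y":0,"z":0,"wx":0,"wy":0,"wz":0,"hand":1}]}}

```text
time: 4.37
tool_pos: [0.4232, -0.1694, 0.208]
tool_rot: [0.0, 0.045, 0.999, -0.0]
contact_force: [-0.8, 0.4, -0.7]
gripper_width: 1.002
grasp_force: 0.0
```

```bash
python3 - <<'E'
from h import *
im=grab_frame('scene'); t=grab_frame('top'); cv2.imwrite('pics/scene1.png',im); cv2.imwrite('pics/top1.png',t)
w=grab_frame('wrist'); cv2.imwrite('pics/w1.png',w)
a=cv2.resize(t[90:240,130:360],(800,522)); 
b=cv2.resize(im[120:240,260:400],(700,600))
cv2.imwrite('pics/v1.png',np.hstack([cv2.resize(t[95:245,130:330],(400,300)),cv2.resize(im[120:240,270:400],(325,300))]))
E
```

```text
(no output)
```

View pics/v1.png

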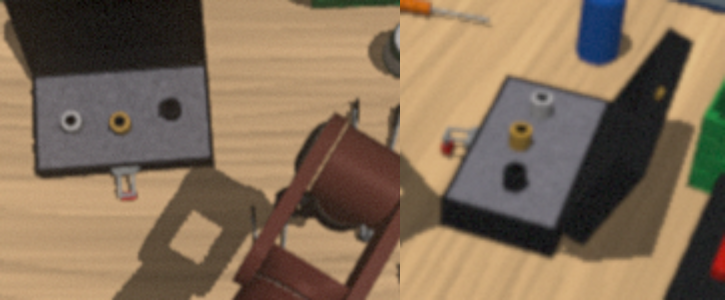

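The lid is open. In the left (top view) crop the bushings are silver at (70,120), bronze in the middle at (120,121) and black at (170,108), and the hasp hangs down at (125,185). Now I'll move above the tongs and measure.

Request:
{"fn": "send_rows", "kwargs": {"rows": [{"x":-0.163,"y":-0.139,"z":0,"wx":0,"wy":0,"wz":0,"hand":1},{"x":-0.163,"y":-0.139,"z":0,"wx":0,"wy":0,"wz":0,"hand":1},{"x":-0.163,"y":-0.139,"z":0,"wx":0,"wy":0,"wz":0,"hand":1},{"x":-0.163,"y":-0.139,"z":0,"wx":0,"wy":0,"wz":0,"hand":1},{"x":0,"y":0,"z":0,"wx":0,"wy":0,"wz":0,"hand":1},{"x":0,"y":0,"z":0,"wx":0,"wy":0,"wz":0,"hand":1},{"x":0,"y":0,"z":0,"wx":0,"wy":0,"wz":0,"hand":1},{"x":0,"y":0,"z":0,"wx":0,"wy":0,"wz":0,"hand":1},{"x":0,"y":0,"z":0,"wx":0,"wy":0,"wz":0,"hand":1},{"x":0,"y":0,"z":0,"wx":0,"wy":0,"wz":0,"hand":1}]}}

```text
time: 5.35
tool_pos: [0.5131, -0.2608, 0.2082]
tool_rot: [0.0, 0.044, 0.999, -0.0]
contact_force: [-0.7, -0.2, 0.7]
gripper_width: 1.004
grasp_force: 0.0
```

```bash
python3 - <<'E'
from h import *
s=manip.state(); c=calibration('wrist'); w=grab_frame('wrist'); cv2.imwrite('pics/w2.png',w)
np.savez('w2c.npz',K=c['camera_matrix'],R=c['R'],t=c['t'])
print(s['tool_pos'],s['tool_rot'],proj('wrist',s['tool_pos'],c))
hsv=cv2.cvtColor(w,cv2.COLOR_BGR2HSV)
m=((hsv[...,0]>105)&(hsv[...,0]<130)&(hsv[...,1]>120)).astype('uint8')
N,_,st,ce=cv2.connectedComponentsWithStats(m)
for i in range(1,N):
    if st[i,4]>30: print(ce[i].round(1),st[i],onz('wrist',ce[i],.013,c).round(4))
# bushings by colour in top1/scene1
out={}
for n in('top','scene'):
    im=cv2.imread(f'pics/{n}1.png'); hsv=cv2.cvtColor(im,cv2.COLOR_BGR2HSV)
    m=((hsv[...,0]>13)&(hsv[...,0]<28)&(hsv[...,1]>130)).astype('uint8')
    x0,x1,y0,y1=(150,235,128,180) if n=='top' else (295,360,150,200)
    k=np.zeros_like(m);k[y0:y1,x0:x1]=1; m*=k
    N,l,st,ce=cv2.connectedComponentsWithStats(m); i=1+st[1:,4].argmax(); print(n,ce[i],st[i]); out[n]=ce[i]
print('bronze mid',tri(out['top'],out['scene']), onz('top',out['top'],.078))
# silver/black rough from crop; foam edges
for p in((70,120),(120,121),(170,108)): print(onz('top',(130+p[0]/2,95+p[1]/2),.08).round(3))
E
```

```text
[ 0.51306309 -0.26082274  0.20815038] [ 3.45748475e-04  4.44097581e-02  9.99013317e-01 -2.15239952e-04] [259.79812474 250.04309873]
[ 3.8 39.4] [  0   1  13  68 447] [ 0.2616 -0.6242  0.013 ]
[364.9  48.1] [361  35  10  28 193] [ 0.3721 -0.1257  0.013 ]
[396.5  47.4] [393  36   8  24  55] [ 0.3696 -0.0837  0.013 ]
[233.5 176.1] [231 158   7  37 142] [ 0.5124 -0.2915  0.013 ]
[276.8 175.7] [274 159   6  37 142] [ 0.5165 -0.2414  0.013 ]
top [189.69491525 156.40677966] [185 152  10  10  59]
scene [317.60606061 174.16666667] [314 170   8  10  66]
bronze mid (array([0.58408203, 0.13463806, 0.06682631]), np.float64(0.00019681916296877824)) [0.58113438 0.13288103 0.078     ]
[0.584 0.209 0.08 ]
[0.584 0.132 0.08 ]
[0.605 0.055 0.08 ]
```

View pics/w2.png

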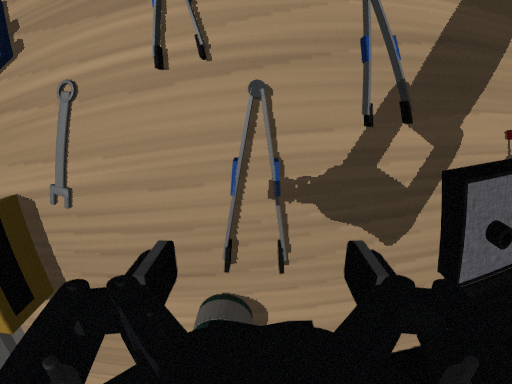

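Wrist view: the large tongs have their head at (257,88), blue pads at (233,176) and (277,176), and tips at (228,268) and (282,268). Refining the axis.

```bash
python3 - <<'E'
from h import *
z=np.load('w2c.npz'); c=dict(camera_matrix=z['K'],R=z['R'],t=z['t'])
H=onz('wrist',(257.3,88),.026,c)
g=cv2.cvtColor(cv2.imread('pics/w2.png'),6)
L=onz('wrist',(228,241),.026,c);R=onz('wrist',(279.5,241),.026,c)
M=(L+R)/2; d=M-H; print(H,L,R,np.linalg.norm(d),np.degrees(np.arctan2(d[1],d[0])))
d/=np.linalg.norm(d); print('grip',H+.1*d)
print('pads at z .02', [onz('wrist',p,.02,c).round(4) for p in((233.5,176.1),(276.8,175.7))])
E
```

```text
[ 0.4155171  -0.25482647  0.026     ] [ 0.58777039 -0.30590773  0.026     ] [ 0.59315258 -0.24451108  0.026     ] 0.17612780013977994 -6.645622817022309
grip [ 0.51484519 -0.26639928  0.026     ]
pads at z .02 [array([ 0.5109, -0.2907,  0.02  ]), array([ 0.5149, -0.2417,  0.02  ])]
```

Request:
{"fn": "send_rows", "kwargs": {"rows": [{"x":-0.013,"y":-0.036,"z":0.2,"wx":0,"wy":0,"wz":0.025,"hand":1},{"x":0,"y":0,"z":0.2,"wx":0,"wy":0,"wz":0,"hand":1},{"x":0,"y":0,"z":0.2,"wx":0,"wy":0,"wz":0,"hand":1},{"x":0,"y":0,"z":0.2,"wx":0,"wy":0,"wz":0,"hand":1},{"x":0,"y":0,"z":0.2,"wx":0,"wy":0,"wz":0,"hand":1},{"x":0,"y":0,"z":0.2,"wx":0,"wy":0,"wz":0,"hand":1},{"x":0,"y":0,"z":0.12,"wx":0,"wy":0,"wz":0,"hand":1},{"x":0,"y":0,"z":0.05,"wx":0,"wy":0,"wz":0,"hand":1},{"x":0,"y":0,"z":0.025,"wx":0,"wy":0,"wz":0,"hand":1},{"x":0,"y":0,"z":0,"wx":0,"wy":0,"wz":0,"hand":1}]}}

```text
time: 6.23
tool_pos: [0.515, -0.267, -0.0014]
tool_rot: [0.0, 0.054, 0.999, -0.0]
contact_force: [-0.1, -0.4, 0.3]
gripper_width: 1.001
grasp_force: 0.0
```

Request:
{"fn": "send_rows", "kwargs": {"rows": [{"x":0,"y":0,"z":0,"wx":0,"wy":0,"wz":0,"hand":0.14},{"x":0,"y":0,"z":0,"wx":0,"wy":0,"wz":0,"hand":0.14},{"x":0,"y":0,"z":0,"wx":0,"wy":0,"wz":0,"hand":0.14},{"x":0,"y":0,"z":0,"wx":0,"wy":0,"wz":0,"hand":0.14},{"x":0,"y":0,"z":0,"wx":0,"wy":0,"wz":0,"hand":0.14},{"x":0,"y":0,"z":0,"wx":0,"wy":0,"wz":0,"hand":0.14},{"x":0,"y":0,"z":0,"wx":0,"wy":0,"wz":0,"hand":0.14},{"x":0,"y":0,"z":0,"wx":0,"wy":0,"wz":0,"hand":0.14},{"x":0,"y":0,"z":0,"wx":0,"wy":0,"wz":0,"hand":0.14},{"x":0,"y":0,"z":0,"wx":0,"wy":0,"wz":0,"hand":0.14}]}}

```text
time: 7.07
tool_pos: [0.5165, -0.268, 0.0008]
tool_rot: [0.002, 0.054, 0.999, -0.001]
contact_force: [-0.1, 0.2, 5.8]
gripper_width: 0.574
grasp_force: 6.4
```

Request:
{"fn": "send_rows", "kwargs": {"rows": [{"x":0,"y":0,"z":-0.02,"wx":0,"wy":0,"wz":0,"hand":0.14},{"x":0,"y":0,"z":-0.04,"wx":0,"wy":0,"wz":0,"hand":0.14},{"x":0,"y":0,"z":-0.06,"wx":0,"wy":0,"wz":0,"hand":0.14},{"x":0,"y":0,"z":-0.08,"wx":0,"wy":0,"wz":0,"hand":0.14},{"x":0,"y":0,"z":-0.1,"wx":0,"wy":0,"wz":0,"hand":0.14},{"x":0,"y":0,"z":-0.1,"wx":0,"wy":0,"wz":0,"hand":0.14},{"x":0,"y":0,"z":-0.1,"wx":0,"wy":0,"wz":0,"hand":0.14},{"x":0,"y":0,"z":-0.1,"wx":0,"wy":0,"wz":0,"hand":0.14},{"x":0,"y":0,"z":-0.1,"wx":0,"wy":0,"wz":0,"hand":0.14},{"x":0,"y":0,"z":-0.05,"wx":0,"wy":0,"wz":0,"hand":0.14}]}}

```text
time: 7.9
tool_pos: [0.516, -0.2678, 0.1143]
tool_rot: [0.002, 0.054, 0.999, -0.001]
contact_force: [0.3, 0.1, -0.8]
gripper_width: 0.573
grasp_force: 4.3
```

```bash
python3 - <<'E'
from h import *
s=manip.state(); c=calibration('wrist'); w=grab_frame('wrist'); sc=grab_frame('scene')
print(s['tool_pos'],s['tool_rot'],s['grasp_force'],s['contact_force'])
np.savez('w3c.npz',K=c['camera_matrix'],R=c['R'],t=c['t']); cv2.imwrite('pics/w3.png',w)
cv2.imwrite('pics/v3.png',np.hstack([w[:,120:400],cv2.resize(sc[190:300,190:300],(384,384))]))
E
```

```text
[ 0.51601024 -0.26776307  0.11433349] [ 0.00186567  0.05446152  0.99851346 -0.0011573 ] 4.287889030940306 [ 0.29075354  0.10943521 -0.78067725]
```

View pics/v3.png

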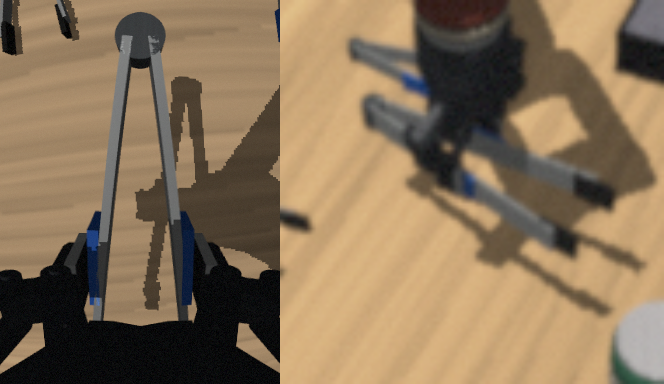

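The tongs are held level by the blue pads in both views. Moving so that the tips are above the bronze bushing.

Request:
{"fn": "send_rows", "kwargs": {"rows": [{"x":0.026,"y":0.04,"z":0,"wx":0,"wy":0,"wz":0,"hand":0.14},{"x":0.026,"y":0.08,"z":0,"wx":0,"wy":0,"wz":0,"hand":0.14},{"x":0.026,"y":0.12,"z":0,"wx":0,"wy":0,"wz":0,"hand":0.14},{"x":0.026,"y":0.16,"z":0,"wx":0,"wy":0,"wz":0,"hand":0.14},{"x":0.026,"y":0.18,"z":0,"wx":0,"wy":0,"wz":0,"hand":0.14},{"x":0.026,"y":0.18,"z":0,"wx":0,"wy":0,"wz":0,"hand":0.14},{"x":0.026,"y":0.18,"z":0,"wx":0,"wy":0,"wz":0,"hand":0.14},{"x":0.026,"y":0.18,"z":0,"wx":0,"wy":0,"wz":0,"hand":0.14},{"x":0.026,"y":0.18,"z":0,"wx":0,"wy":0,"wz":0,"hand":0.14},{"x":0.026,"y":0.18,"z":0,"wx":0,"wy":0,"wz":0,"hand":0.14}]}}

```text
time: 8.83
tool_pos: [0.4984, -0.0397, 0.1093]
tool_rot: [-0.001, 0.054, 0.999, 0.0]
contact_force: [0.3, 0.7, -1.8]
gripper_width: 0.568
grasp_force: 4.3
```

Request:
{"fn": "send_rows", "kwargs": {"rows": [{"x":0.026,"y":0.18,"z":0,"wx":0,"wy":0,"wz":0,"hand":0.14},{"x":0.026,"y":0.18,"z":0,"wx":0,"wy":0,"wz":0,"hand":0.14},{"x":0.026,"y":0.18,"z":0,"wx":0,"wy":0,"wz":0,"hand":0.14},{"x":0.026,"y":0.18,"z":0,"wx":0,"wy":0,"wz":0,"hand":0.14},{"x":0.026,"y":0.16,"z":0,"wx":0,"wy":0,"wz":0,"hand":0.14},{"x":0.026,"y":0.13,"z":0,"wx":0,"wy":0,"wz":0,"hand":0.14},{"x":0.026,"y":0.1,"z":0,"wx":0,"wy":0,"wz":0,"hand":0.14},{"x":0.026,"y":0.07,"z":0,"wx":0,"wy":0,"wz":0,"hand":0.14},{"x":0.026,"y":0.04,"z":0,"wx":0,"wy":0,"wz":0,"hand":0.14},{"x":0.026,"y":0.012,"z":0,"wx":0,"wy":0,"wz":0,"hand":0.14}]}}

```text
time: 9.67
tool_pos: [0.4804, 0.1467, 0.1101]
tool_rot: [-0.001, 0.054, 0.999, -0.0]
contact_force: [-0.5, -0.6, -1.3]
gripper_width: 0.571
grasp_force: 4.3
```

```bash
python3 - <<'E'
from h import *
s=manip.state(); t=grab_frame('top'); sc=grab_frame('scene')
print(s['tool_pos'],s['tool_rot'],s['grasp_force'],s['contact_force'])
cv2.imwrite('pics/top4.png',t);cv2.imwrite('pics/scene4.png',sc)
cv2.imwrite('pics/v4.png',np.hstack([cv2.resize(t[120:200,150:240],(405,360),interpolation=2),cv2.resize(sc[130:220,280:370],(360,360),interpolation=2)]))
f=np.array([.994,-.109,0]);l=np.array([.109,.994,0]); T=s['tool_pos']
for k in(-.026,.026,0):
    X=T+f*.1015+l*k+[0,0,.025]; print('expected tip',proj('top',X),proj('scene',X))
E
```

```text
[0.4804014  0.14665326 0.11006997] [-7.74105502e-04  5.38914144e-02  9.98546492e-01 -1.38906501e-04] 4.286702357778651 [-0.50799747 -0.58901585 -1.25338617]
expected tip [194.75112804 152.50088947] [314.62820678 163.0286351 ]
expected tip [177.20497158 150.47445605] [322.09139078 154.60713317]
expected tip [185.97664963 151.48751105] [318.3960082  158.77702521]
```

View pics/v4.png

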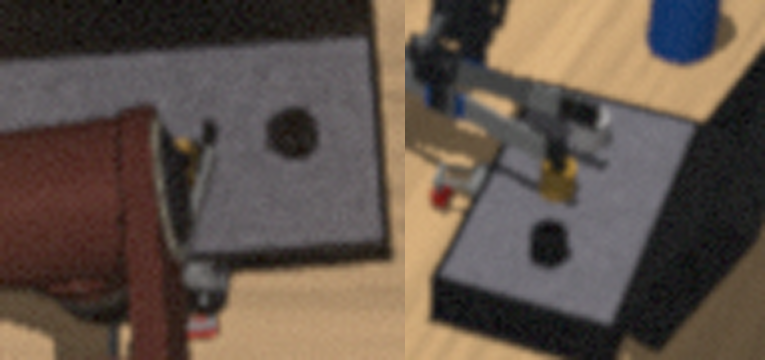

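The right tip pad's end shows at about (196,146) in the top view, matching the prediction. The tips straddle the bronze bushing, which sits at (555,180) in the scene crop. Descending to just above the rim and checking.

Request:
{"fn": "send_rows", "kwargs": {"rows": [{"x":-0.015,"y":-0.01,"z":0.02,"wx":0,"wy":0,"wz":0,"hand":0.14},{"x":0,"y":0,"z":0.04,"wx":0,"wy":0,"wz":0,"hand":0.14},{"x":0,"y":0,"z":0.05,"wx":0,"wy":0,"wz":0,"hand":0.14},{"x":0,"y":0,"z":0.05,"wx":0,"wy":0,"wz":0,"hand":0.14},{"x":0,"y":0,"z":0.05,"wx":0,"wy":0,"wz":0,"hand":0.14},{"x":0,"y":0,"z":0.05,"wx":0,"wy":0,"wz":0,"hand":0.14},{"x":0,"y":0,"z":0.04,"wx":0,"wy":0,"wz":0,"hand":0.14},{"x":0,"y":0,"z":0.02,"wx":0,"wy":0,"wz":0,"hand":0.14},{"x":0,"y":0,"z":0,"wx":0,"wy":0,"wz":0,"hand":0.14},{"x":0,"y":0,"z":0,"wx":0,"wy":0,"wz":0,"hand":0.14}]}}

```text
time: 10.6
tool_pos: [0.4836, 0.1442, 0.0627]
tool_rot: [-0.0, 0.054, 0.999, -0.0]
contact_force: [0.2, -0.2, -0.9]
gripper_width: 0.573
grasp_force: 4.3
```

```bash
python3 - <<'E'
from h import *
s=manip.state(); t=grab_frame('top'); sc=grab_frame('scene')
print(s['tool_pos'],s['tool_rot'],s['grasp_force'],s['contact_force'])
cv2.imwrite('pics/v5.png',np.hstack([cv2.resize(t[125:185,165:225],(390,390),interpolation=2),cv2.resize(sc[140:200,280:340],(390,390),interpolation=2)]))
E
```

```text
[0.48363457 0.14417986 0.06273691] [-1.40702791e-04  5.44242596e-02  9.98517892e-01 -2.17463508e-05] 4.286656029979454 [ 0.2186781  -0.17079386 -0.93467151]
```

View pics/v5.png

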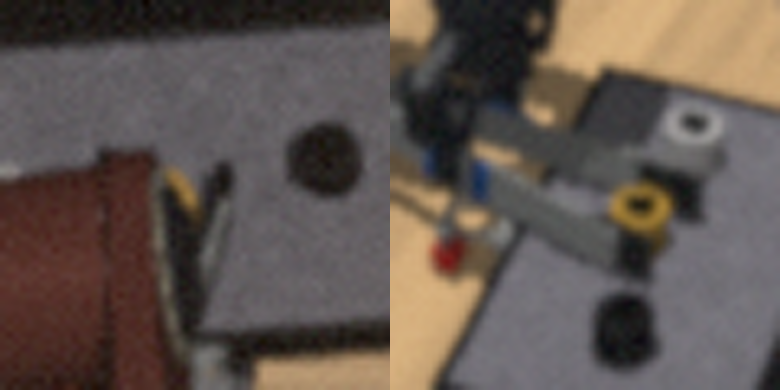

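Both pads straddle the bronze bushing (ring at (640,205), pads at (635,250) and (675,190)), clear of the others. Closing.

Request:
{"fn": "send_rows", "kwargs": {"rows": [{"x":0,"y":0,"z":0.01,"wx":0,"wy":0,"wz":0,"hand":0.05},{"x":0,"y":0,"z":0,"wx":0,"wy":0,"wz":0,"hand":0.0},{"x":0,"y":0,"z":0,"wx":0,"wy":0,"wz":0,"hand":-0.05},{"x":0,"y":0,"z":0,"wx":0,"wy":0,"wz":0,"hand":-0.1},{"x":0,"y":0,"z":0,"wx":0,"wy":0,"wz":0,"hand":-0.15},{"x":0,"y":0,"z":0,"wx":0,"wy":0,"wz":0,"hand":-0.2},{"x":0,"y":0,"z":0,"wx":0,"wy":0,"wz":0,"hand":-0.25},{"x":0,"y":0,"z":0,"wx":0,"wy":0,"wz":0,"hand":-0.25},{"x":0,"y":0,"z":0,"wx":0,"wy":0,"wz":0,"hand":-0.25},{"x":0,"y":0,"z":0,"wx":0,"wy":0,"wz":0,"hand":-0.25}]}}

```text
time: 11.53
tool_pos: [0.4838, 0.1442, 0.0615]
tool_rot: [0.0, 0.054, 0.999, 0.0]
contact_force: [-2.2, -0.5, 0.4]
gripper_width: 0.448
grasp_force: 60.1
```

Request:
{"fn": "send_rows", "kwargs": {"rows": [{"x":0,"y":0,"z":-0.02,"wx":0,"wy":0,"wz":0,"hand":-0.25},{"x":0,"y":0,"z":-0.04,"wx":0,"wy":0,"wz":0,"hand":-0.25},{"x":0,"y":0,"z":-0.06,"wx":0,"wy":0,"wz":0,"hand":-0.25},{"x":0,"y":0,"z":-0.08,"wx":0,"wy":0,"wz":0,"hand":-0.25},{"x":0,"y":0,"z":-0.1,"wx":0,"wy":0,"wz":0,"hand":-0.25},{"x":0,"y":0,"z":-0.1,"wx":0,"wy":0,"wz":0,"hand":-0.25},{"x":0,"y":0,"z":-0.1,"wx":0,"wy":0,"wz":0,"hand":-0.25},{"x":0,"y":0,"z":-0.1,"wx":0,"wy":0,"wz":0,"hand":-0.25},{"x":0,"y":0,"z":-0.06,"wx":0,"wy":0,"wz":0,"hand":-0.25},{"x":0,"y":0,"z":-0.03,"wx":0,"wy":0,"wz":0,"hand":-0.25}]}}

```text
time: 12.37
tool_pos: [0.4848, 0.1443, 0.1677]
tool_rot: [0.002, 0.054, 0.999, 0.0]
contact_force: [-0.1, 0.0, -1.1]
gripper_width: 0.45
grasp_force: 60.4
```

Request:
{"fn": "send_rows", "kwargs": {"rows": [{"x":0,"y":0,"z":-0.04,"wx":0,"wy":0,"wz":0,"hand":-0.25},{"x":0,"y":0,"z":-0.04,"wx":0,"wy":0,"wz":0,"hand":-0.25},{"x":0,"y":0,"z":-0.02,"wx":0,"wy":0,"wz":0,"hand":-0.25},{"x":0,"y":0,"z":0,"wx":0,"wy":0,"wz":0,"hand":-0.25},{"x":0,"y":0,"z":0,"wx":0,"wy":0,"wz":0,"hand":-0.25},{"x":0,"y":0,"z":0,"wx":0,"wy":0,"wz":0,"hand":-0.25},{"x":0,"y":0,"z":0,"wx":0,"wy":0,"wz":0,"hand":-0.25},{"x":0,"y":0,"z":0,"wx":0,"wy":0,"wz":0,"hand":-0.25},{"x":0,"y":0,"z":0,"wx":0,"wy":0,"wz":0,"hand":-0.25},{"x":0,"y":0,"z":0,"wx":0,"wy":0,"wz":0,"hand":-0.25}]}}

```text
time: 13.2
tool_pos: [0.4836, 0.1441, 0.1797]
tool_rot: [-0.0, 0.054, 0.999, -0.0]
contact_force: [-0.6, -0.1, -2.0]
gripper_width: 0.45
grasp_force: 60.3
```

```bash
python3 - <<'E'
from h import *
s=manip.state(); t=grab_frame('top'); sc=grab_frame('scene')
print(s['tool_pos'],s['tool_rot'],s['grasp_force'],s['contact_force'])
cv2.imwrite('pics/v6.png',np.hstack([cv2.resize(t[115:195,150:240],(405,360),interpolation=2),cv2.resize(sc[120:210,280:370],(360,360),interpolation=2)]))
E
```

```text
[0.48358004 0.1441125  0.17967076] [-1.79391438e-04  5.44643949e-02  9.98515696e-01 -5.04599109e-05] 60.34361958503723 [-0.55105958 -0.05983586 -1.99144058]
```

View pics/v6.png

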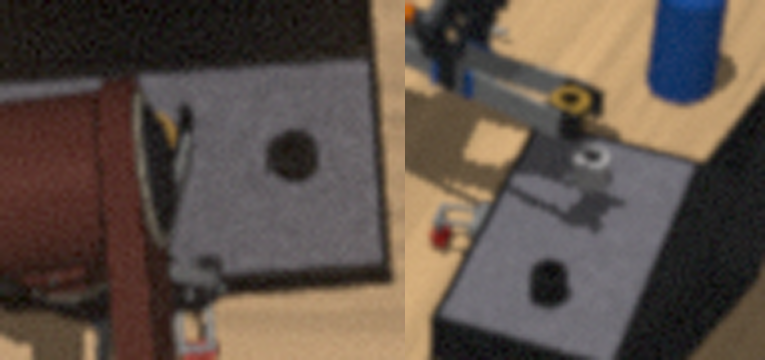

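The bronze bushing (scene crop (570,97)) is held between the tips, well above the case. The silver (590,155) and black (550,282) bushings are still in place and the lid is open. Handing in.

```bash
python3 -c "
from plant import job_done
print(job_done())"
```

```text
the job is handed in; nothing more can be done
None
```

I handed the job in at about 13 s of the 51 s allowed (no verdict came back): the hasp is off, the lid is up, and the gripper is holding the large tongs still with the bronze bushing in them, its underside roughly 17 cm above the bench by my estimate. The last pictures show the steel and black bushings still in the case; I didn't re-check the bench items after the lift.

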